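Lock the full coin tin away under the cash box's coin tray

TASK

Closing time at the counter: of the two look-alike coin tins on the desk one is full and one is empty, and only lifting them tells which. Raise the cash box's cantilever coin tray by its handle until it stands open, stand the full tin on the floor of the compartment underneath beside the voucher pad, and gently lower the tray fully home. Put the tins down without dropping them, leave the empty one standing where it was, and leave the other things on the desk and the voucher pad alone.

Things in the scene. Friction and masses are not known exactly. Their poses are not given: they have to be found in the camera images.
- cash_box: dark grey steel cash box, fixed to the desk: 190 mm deep (its x) by 260 mm wide (its y), rim 68 mm up, walls 3 mm; origin on the desk under its centre; x points from its front (robot side) to its hinge side, y to its left. Its lid is open, laid right back behind it (x +95 to +285 mm), and stays so. Compartment floor 3 mm above the desk; with the tray home 36 mm are free above the floor
- bay (a point): middle of the free part of the compartment's floor (on the floor, z 3 mm over the desk; 15 mm to the front and 25 mm to the right of the box's centre); there is 60 mm of free floor to its left, up to the voucher pad, and over 90 mm to its right. Hidden under the tray until it is raised
- tray_handle (a point): centre of the coin tray's handle: level round steel bar, 8 mm thick, 72 mm long along the box's y, on two uprights; with the tray home 90 mm above the desk (24 mm over the tray's rim), 20 mm in front of the box's centre. The tray (176 x 238 x 27 mm, about 0.35 kg, its coins lie fast) stays level all the way, on two pairs of parallel arms at its sides
- tray_arm (a joint): angle a of the tray's 100 mm arms: 0 = tray home, 2.09 rad = open stop. At 0 they point to box -x, 20 deg above level, and turn up and over to +x: the tray shifts 100 mm x (cos 20 - cos(20 + a)) along box x and 100 mm x (sin(20 + a) - sin 20) up (171 back, 30 up when open). It falls home from below 1.22 rad, to the open stop from above, and rests at either end; easy hinges
- tin_a_center (a point): centre of a coin tin (half-way up): plain round aluminium tin with its lid on, 57 mm across, 31 mm tall, standing on the desk. Full it weighs 0.38 to 0.57 kg, empty about 0.08 kg; which of the two is full changes
- tin_b_center (a point): centre of the other coin tin, the same in looks and size
- stamp_round: rubber stamp with a turned wooden handle, 47 mm across, 92 mm tall, standing; origin under its foot; to be left alone
- stamp_block: rubber stamp on a 30 x 62 mm wooden block with a knob handle, 70 mm tall, standing; origin under its foot; to be left alone
- ink_pad: dark blue stamp pad, open: pad 85 x 125 x 14 mm (origin under it) with its lid laid back 92 mm on along +x; to be left alone
- stapler: black stapler, 135 x 34 x 56 mm, along its x; to be left alone
- calculator: desk calculator, 150 x 95 x 22 mm; to be left alone
- mug: white mug, 80 mm across, 92 mm tall; to be left alone
- pen: blue pen, 135 mm long along its x, 11 mm thick, lying on the desk; to be left alone
- voucher_book: pad of vouchers, 121 x 70 x 14 mm, lying on the floor of the cash box's compartment on its left (+y) side, under the coin tray; origin under its centre; to be left alone
Mind the look-alikes: they are no part of the job. What is shaped like the part that bears tin_b_center but purple or turquoise is not meant.

How it is judged:
By the outcome, as a careful person would: the job done as asked, in the order asked, and still so for the second after the job is handed in, with the robot touching nothing.
It also fails if it takes over 72 s, if anything falls off the work surface, if the arm or the gripper's body presses on something with over 40 N, if the wrist force passes 120 N, or if a joint passes its speed limit or range.

ROBOT

A 6-joint arm with a two-finger parallel gripper is mounted at the origin on the work surface. World frame = base frame: x ahead of the robot, y to its left, z up, the work surface at z = 0. Lengths are in m, angles in rad, forces in N, time in s.
With the tool pointing down it reaches from about 0.375 to 0.975 m from the base axis. Payload 3.8 kg.
Tool frame: the origin (TCP) lies midway between the tips of the shut fingers; the grasp point (between the pads) lies r.tcp_to_grasp behind it (r.tcp_to_grasp is the distance from the TCP to the grasp point, in m); z points along the fingers, y is the direction in which the jaws open and shut (so a half turn about z gives the same grasp; the last joint's range is limited). The gripper opens to 88 mm and grips with 3 to 60 N. Pads are 18 mm wide; open, the fingers measure 123 mm over their backs; the gripper's body (75 mm by 187 mm) begins 45 mm behind the grasp point.
Start: joints at [1.216, 0.264, 1.604, -0, 1.274, -0.037], TCP at [0.211, 0.641, 0.239] pointing down, gripper open.
Joint ranges: [-2.63, 2.63], [-0.94, 2.18], [0.31, 2.57], [-1.31, 4.45], [0, 2.66], [-2.55, 2.55]. Speed limits (rad/s): [2.57, 2.57, 3.14, 3.14, 3.14, 3.14].

INTERFACE

Orientations are given as a 3x3 rotation matrix whose columns are the frame's x, y, z axes.
In Python, from plant import r gives the robot as it stands.
- The arm moves only by the tool apply_moves, never from a script. Its arguments are lists of equal length, an entry for each row: "offset": the shift along the tool's x, y, z in mm, a list of three; "rot": the turn, a rotation vector about the tool's x, y, z in rad, a list of three; "fingers": the closure, from -1 (fully open) to 1 (shut). A call has 1 to 8 rows; each row is the pose to reach, as a shift and turn from the pose commanded when the call began, along the tool's axes at that moment; what a row does not reach only later rows make up. A row lasts 1/8 s, in which the tool goes at most 62.5 mm and 10.7 degrees, less where a joint would pass 70% of its speed; a pose out of reach is approached as far as the arm can. A call with a gripper value outside its range is refused whole. The fingers move at their own pace and stop on an object; "force" is the grip in N (left out, the last holds). Time passes only in rows, so rows that repeat a pose let the fingers close. It gives the time, the measured TCP pose, the force and the opening at its end, in the units of the state.
- r.sense(): the state, without advancing time (a new reading comes with each control period).
- r.grab_frame(name): name is "scene" or "side" or "wrist"; returns (picture, depth): 400x640x3 uint8, red, green, blue; 400x640 float32, m along the optical axis (not along the pixel's ray), 0 where there is no reading.
- r.camera_model(name): a dict with "vfov" (degrees; the focal length in pixels is half the picture's height over the tangent of half this angle, whatever the lens; pixels are square), "cx", "cy" (the principal point, pixels), "D" ([k1, k2, p1, p2, k3] as OpenCV has them; the pictures are not rectified), "eye" and "attitude" of the camera in the world; the wrist camera has in their place "hand_eye" (4x4, takes a point from camera to tool coordinates, whose origin is the TCP and whose axes are the flange's). Camera axes: x right, y down, z forward; pixel columns grow to the right and rows downward; lengths in m; the calibration is good to about 2 mm. A picture is of the moment at which its call begins: read the wrist's pose just before it. camera_model takes no time and is no camera call.
- r.finish_job(): hands the job in, once; it reports no verdict.
The state is a dict: "t": time; "joints": joint angles; "joint_velocities": joint speeds; "tau": joint torques, N m; "tcp_pos": TCP position; "orientation": TCP orientation; "force": force on the tool from outside, world axes, zero at the start; "torque": the same for the moment, N m; "width": finger opening in m.
Only numpy, scipy, OpenCV 4.12 (cv2) and the standard library are available. Lean on these libraries where they do the work, as an engineer would, in place of code of your own. Each camera call takes 0.05 s, during which the arm holds its last target. There are 200 camera calls.

## Working session

There is one attempt and no reset: what is moved stays moved. The work goes in short steps, Python scripts to look and compute and a tool call to move; the robot and the scene stay as the last step left them, time stands still between calls to the robot, and variables do not carry over. Pictures are saved under pics/ and viewed, about 8 in all and at most 12, crops included, and the job is handed in when it is done.

Besides the shell and the picture viewer there is one more tool, called as a command line: name --argument value ..., lists and objects as JSON in quotes. apply_moves: Moves the arm, as the interface text tells. Its arguments: {"type":"object","properties":{"offset":{"type":"array","items":{"type":"array","items":{"type":"number"}}},"rot":{"type":"array","items":{"type":"array","items":{"type":"number"}}},"fingers":{"type":"array","items":{"type":"number"}},"force":{"type":"number"}},"required":["offset","rot","fingers"]}

```bash
ls; mkdir -p pics
cat > h.py <<'E'
import numpy as np, cv2
from plant import r
def cam(name):
    s=r.sense(); im,d=r.grab_frame(name); m=r.camera_model(name)
    f=200/np.tan(np.radians(m["vfov"])/2)
    K=np.array([[f,0,m["cx"]],[0,f,m["cy"]],[0,0,1.]])
    if "hand_eye" in m:
        T=np.eye(4);T[:3,:3]=s["orientation"];T[:3,3]=s["tcp_pos"];T=T@np.array(m["hand_eye"])
    else:
        T=np.eye(4);T[:3,:3]=m["attitude"];T[:3,3]=m["eye"]
    return im,d,K,np.array(m["D"],float),T
def rays(uv,K,D,T):
    p=cv2.undistortPoints(np.array(uv,float).reshape(-1,1,2),K,D).reshape(-1,2)
    return np.c_[p,np.ones(len(p))]@T[:3,:3].T, T[:3,3]
def onplane(uv,z,c):
    v,o=rays(uv,*c[2:]); return o+v*((z-o[2])/v[:,2])[:,None]
def cloud(c):
    im,d,K,D,T=c
    vv,uu=np.mgrid[0:400,0:640]
    v,o=rays(np.c_[uu.ravel(),vv.ravel()],K,D,T)
    return (o+v*d.ravel()[:,None]).reshape(400,640,3)
def project(P,c):
    im,d,K,D,T=c; R=T[:3,:3].T
    return cv2.projectPoints(np.array(P,float),cv2.Rodrigues(R)[0],-R@T[:3,3],K,D)[0].reshape(-1,2)
E
python3 - <<'E'
from h import *
import pickle
cs={}
for n in("scene","side"):
    c=cam(n);cs[n]=c;cv2.imwrite(f"pics/{n}0.png",c[0][:,:,::-1]);print(n,c[2][0,0],c[3],c[4].round(3).tolist(),(c[1]>0).mean())
pickle.dump(cs,open("c0.pkl","wb"))
print(r.tcp_to_grasp,r.sense())
E
```

```text
pics
scene 397.24680406716305 [-0.02641834  0.          0.          0.          0.        ] [[-0.595, 0.691, -0.411, 0.978], [0.804, 0.515, -0.297, 0.347], [0.007, -0.507, -0.862, 1.127], [0.0, 0.0, 0.0, 1.0]] 0.99581640625
side 413.38941192293026 [-0.0718239  0.         0.         0.         0.       ] [[0.911, -0.316, 0.264, 0.152], [-0.411, -0.695, 0.59, -0.697], [-0.003, -0.646, -0.763, 0.989], [0.0, 0.0, 0.0, 1.0]] 0.996109375
0.0187 {'t': 0.1, 'joints': array([ 1.21611510e+00,  2.64684845e-01,  1.60524056e+00, -1.94610719e-05,
        1.27368752e+00, -3.68643938e-02]), 'joint_velocities': array([-6.63745140e-04, -1.09786115e-03, -3.58999479e-03,  2.99061144e-04,
        2.28103570e-05, -1.00789346e-03]), 'tau': array([-1.39722482e-05, -5.03613818e+01, -3.58074832e+01,  7.30511080e-02,
        2.32303783e-02, -6.14963687e-05]), 'tcp_pos': array([0.21069509, 0.64059888, 0.23750607]), 'orientation': array([[-9.49921673e-01,  3.12487356e-01, -6.84173196e-04],
       [ 3.12488100e-01,  9.49919772e-01, -1.90098772e-03],
       [ 5.58750189e-05, -2.01958542e-03, -9.99997959e-01]]), 'force': array([-1.05346194, -0.47345585,  0.61229833]), 'torque': array([0.01598618, 0.00750034, 0.00216642]), 'width': 0.08821099262208529}
```

View pics/scene0.png

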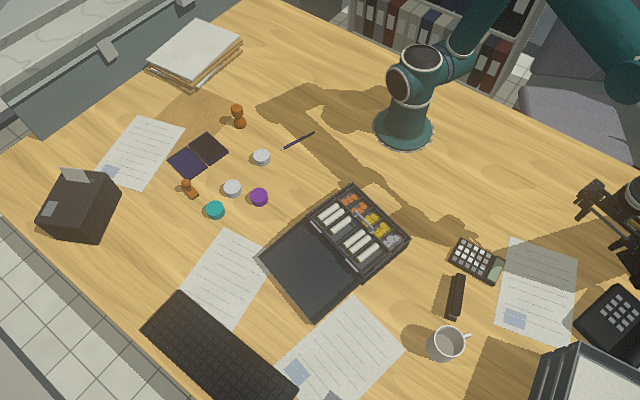

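View pics/side0.png

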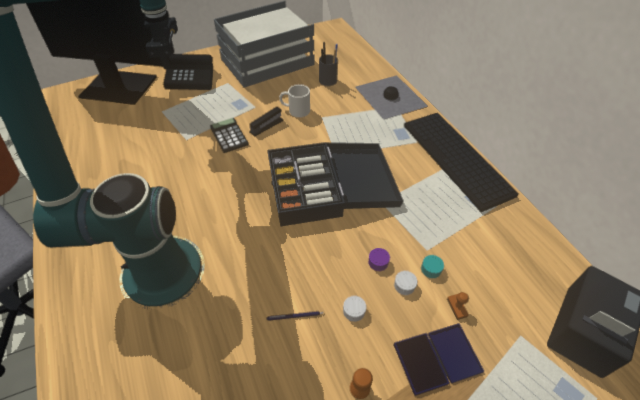

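The scene view shows the plain tins at about (261,157) and (232,188), and the box with its handle near (362,222). In the side view the tins are at (355,308) and (406,282), and the box is around (310,180). I'll measure these next.

Run:
```python
from h import *
import pickle
cs=pickle.load(open("c0.pkl","rb"))
tins={"scene":[(261,157),(232,188),(258,197),(214,210)],"side":[(355,308),(406,282),(379,259),(432,266)]}
allP=[];
for n,c in cs.items():
    P=cloud(c)
    for uv in tins[n]:
        a,b=uv; Q=P[b-14:b+15,a-16:a+17].reshape(-1,3); 
        c0=onplane([uv],.031,c)[0]
        Q=Q[(Q[:,2]>.025)&(Q[:,2]<.037)&(np.hypot(*(Q[:,:2]-c0[:2]).T)<.045)]
        if len(Q):
            (x,y),rad=cv2.minEnclosingCircle(Q[:,:2].astype(np.float32)); print(n,uv,(x,y),rad,np.median(Q[:,2]),len(Q))
    x0=onplane([(362,222) if n=="scene" else (307,180)],.07,c)[0]; print("box",x0)
    Q=P.reshape(-1,3); Q=Q[(np.hypot(*(Q[:,:2]-x0[:2]).T)<.2)]
    R=Q[(Q[:,2]>.062)&(Q[:,2]<.073)]
    print(n,"rim",len(R),cv2.minAreaRect(R[:,:2].astype(np.float32)))
    H=Q[(Q[:,2]>.082)&(Q[:,2]<.1)]
    if len(H)>5: print("handle",len(H),H.mean(0),cv2.minAreaRect(H[:,:2].astype(np.float32)),H[:,2].max())
# zoomed picture of box and tins
a=cv2.resize(cs["scene"][0][170:330,240:430],None,fx=4,fy=3.6,interpolation=cv2.INTER_CUBIC)
cv2.imwrite("pics/boxz.png",a[:600,:800,::-1])
```

```text
scene (261, 157) (0.4249902367591858, -0.318737268447876) 0.03076561726629734 0.029828374220388754 184
scene (232, 188) (0.5812467932701111, -0.31118541955947876) 0.030580813065171242 0.030202593986629722 213
scene (258, 197) (0.5548918843269348, -0.21850186586380005) 0.029047895222902298 0.030587853949410215 216
scene (214, 210) (0.674177348613739, -0.29991039633750916) 0.030331064015626907 0.030545417197470615 228
box [0.45609957 0.11450014 0.07      ]
scene rim 1160 ((0.48949164152145386, 0.10816175490617752), (0.2664962112903595, 0.2279300093650818), 76.38384246826172)
handle 78 [0.45612116 0.11724056 0.09161385] ((0.4553071856498718, 0.11671631038188934), (0.07800561189651489, 0.010187574662268162), 78.30428314208984) 0.09683108814283892
side (355, 308) (0.42521923780441284, -0.32226040959358215) 0.02904886193573475 0.032291241035927176 392
side (406, 282) (0.5783694386482239, -0.3136429488658905) 0.029263004660606384 0.031726647751844306 337
side (379, 259) (0.5528632998466492, -0.2220417559146881) 0.02983921580016613 0.03182981476636104 323
side (432, 266) (0.6732074022293091, -0.30105072259902954) 0.02953978069126606 0.03144163554391888 326
box [0.47349303 0.08376355 0.07      ]
side rim 1312 ((0.48924487829208374, 0.1054845005273819), (0.2686387300491333, 0.2296278029680252), 76.94841766357422)
handle 59 [0.4521885  0.10993858 0.09369798] ((0.45295608043670654, 0.11263258010149002), (0.07978424429893494, 0.007803807966411114), 76.67643737792969) 0.09869904254329165
```

View pics/boxz.png

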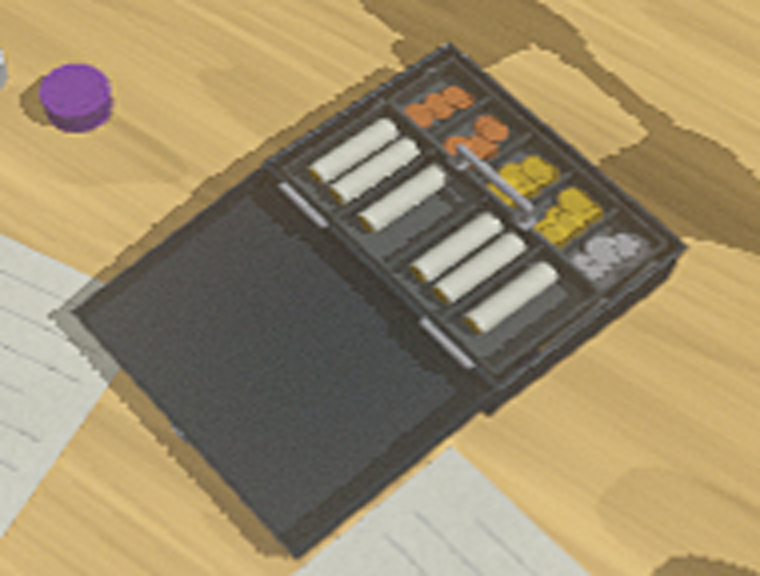

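```bash
cat >> h.py <<'E'
from scipy.spatial.transform import Rotation as Ro
def delta(p,yaw,pr=True):
    """offset mm & rotvec (tool axes) to TCP p, pointing down, tool y at world yaw (deg)"""
    s=r.sense();R=np.array(s["orientation"]);a=np.radians(yaw)
    y=np.array([np.cos(a),np.sin(a),0]);z=np.array([0,0,-1.]);G=np.c_[np.cross(y,z),y,z]
    o=(R.T@(np.array(p)-s["tcp_pos"])*1000).round(1); w=Ro.from_matrix(R.T@G).as_rotvec().round(3)
    print("off",o.tolist(),"rot",w.tolist()); return o,w
E
python3 - <<'E'
from h import *
import pickle
cs=pickle.load(open("c0.pkl","rb"))
c=cs["scene"]
for n,uv,z in[("block",(192,192),.01),("round",(239,124),.01),("padl",(167,158),.01),("padr",(228,148),.01),("padt",(208,133),.01),("padb",(188,180),.01),("pen",(283,148),.005),("pen2",(313,132),.005)]: print(n,onplane([uv],z,c)[0].round(3))
delta([.454,.115,.2375],-13.4)
E
```

```text
block [ 0.67  -0.414  0.01 ]
round [ 0.357 -0.491  0.01 ]
padl [ 0.624 -0.587  0.01 ]
padr [ 0.464 -0.446  0.01 ]
padt [ 0.457 -0.552  0.01 ]
padb [ 0.645 -0.459  0.01 ]
pen [ 0.344 -0.292  0.005]
pen2 [ 0.221 -0.251  0.005]
off [-395.4, -423.2, 0.8] rot [-0.002, 0.001, 1.487]
```

apply_moves --offset '[[-395,-423,0],[-395,-423,0],[-395,-423,0],[-395,-423,0],[-395,-423,0],[-395,-423,0],[-395,-423,0],[-395,-423,0]]' --rot '[[0,0,1.487],[0,0,1.487],[0,0,1.487],[0,0,1.487],[0,0,1.487],[0,0,1.487],[0,0,1.487],[0,0,1.487]]' --fingers '[-1,-1,-1,-1,-1,-1,-1,-1]' --force 15

```text
t: 1.1
tcp_pos: [0.4211, 0.1855, 0.2385]
orientation: [[0.237, 0.971, 0.0], [0.971, -0.237, 0.0], [0.0, 0.0, -1.0]]
force: [0.9, 0.2, 0.3]
width: 0.0881
```

```bash
python3 -c "
from h import *
delta([.454,.115,.2375],-13.4);print(r.sense()['joints'])"
```

```text
off [-60.7, 48.7, 1.0] rot [0.0, -0.0, -0.006]
[ 3.60740262e-01 -1.52448442e-01  2.04254295e+00  6.58277858e-06
  1.25131473e+00  6.00269044e-01]
```

apply_moves --offset '[[-60,48,0],[-60,48,0],[-60,48,0],[-60,48,0]]' --rot '[[0,0,0],[0,0,0],[0,0,0],[0,0,0]]' --fingers '[-1,-1,-1,-1]'

```text
t: 1.6
tcp_pos: [0.453, 0.1191, 0.2384]
orientation: [[0.231, 0.973, -0.001], [0.973, -0.231, 0.001], [0.0, -0.001, -1.0]]
force: [0.3, -0.3, 0.4]
width: 0.0883
```

Run:
```python
from h import *
import pickle
c=cam("wrist");pickle.dump(c,open("c1.pkl","wb"));cv2.imwrite("pics/w1.png",c[0][:,:,::-1])
print(r.sense()["tcp_pos"])
P=cloud(c).reshape(-1,3);P=P[c[1].ravel()>0]
for lo,hi in((.084,.1),(.062,.073)):
    Q=P[(P[:,2]>lo)&(P[:,2]<hi)&(np.hypot(P[:,0]-.47,P[:,1]-.11)<.2)]
    if len(Q): print(len(Q),Q.mean(0),cv2.minAreaRect(Q[:,:2].astype(np.float32)),np.percentile(Q[:,2],[5,50,95]))
```

```text
[0.45301602 0.1193567  0.23849709]
602 [0.45543724 0.11724992 0.0931629 ] ((0.45511865615844727, 0.11566849052906036), (0.07849188894033432, 0.007293954957276583), 76.74332427978516) [0.09118319 0.09336922 0.09482964]
8516 [0.48085773 0.12745629 0.06652008] ((0.4908798336982727, 0.1058666855096817), (0.2656678259372711, 0.23050092160701752), 76.60567474365234) [0.062276   0.06695303 0.06979145]
```

View pics/w1.png

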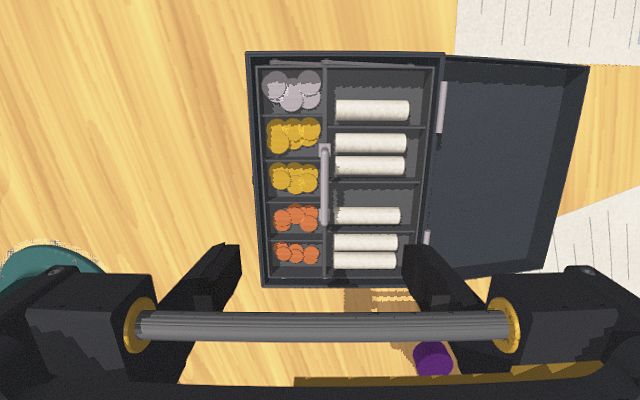

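apply_moves --offset '[[-3,3,50],[-3,3,95],[-3,3,130],[-3,3,150],[-3,3,162],[-3,3,162],[-3,3,162],[-3,3,162]]' --rot '[[0,0,0],[0,0,0],[0,0,0],[0,0,0],[0,0,0],[0,0,0],[0,0,0],[0,0,0]]' --fingers '[-0.6,-0.6,-0.6,-0.6,-0.4,1,1,1]'

```text
t: 2.65
tcp_pos: [0.4569, 0.1146, 0.0779]
orientation: [[0.232, 0.973, 0.002], [0.973, -0.232, 0.0], [0.001, 0.002, -1.0]]
force: [-0.5, 0.1, 0.6]
width: 0.0336
```

apply_moves --offset '[[0,0,0],[0,0,0],[0,0,0],[0,0,0]]' --rot '[[0,0,0],[0,0,0],[0,0,0],[0,0,0]]' --fingers '[1,1,1,1]'

```text
t: 3.15
tcp_pos: [0.455, 0.1144, 0.0768]
orientation: [[0.232, 0.973, -0.002], [0.973, -0.232, 0.0], [-0.0, -0.002, -1.0]]
force: [-5.0, 1.6, 5.5]
width: 0.0071
```

```bash
python3 -c "
import numpy as np
for a in np.radians(np.arange(0,121,7.5)):
    t=a+np.radians(20);print(np.degrees(a),round(100*(np.cos(np.radians(20))-np.cos(t)),1),round(-100*(np.sin(t)-np.sin(np.radians(20))),1))"
```

```text
0.0 0.0 -0.0
7.499999999999999 5.3 -12.0
14.999999999999998 12.1 -23.2
22.5 20.2 -33.4
29.999999999999996 29.7 -42.4
37.5 40.2 -50.1
45.0 51.7 -56.4
52.50000000000001 63.9 -61.2
59.99999999999999 76.6 -64.3
67.5 89.6 -65.7
75.0 102.7 -65.4
82.5 115.6 -63.4
90.0 128.2 -59.8
97.5 140.1 -54.5
105.00000000000001 151.3 -47.7
112.5 161.5 -39.5
119.99999999999999 170.6 -30.1
```

apply_moves --offset '[[0,5.3,-12],[0,12.1,-23.2],[0,20.2,-33.4],[0,29.7,-42.4],[0,40.2,-50.1],[0,51.7,-56.4],[0,63.9,-61.2],[0,76.6,-64.3]]' --rot '[[0,0,0],[0,0,0],[0,0,0],[0,0,0],[0,0,0],[0,0,0],[0,0,0],[0,0,0]]' --fingers '[1,1,1,1,1,1,1,1]' --force 20

```text
t: 4.15
tcp_pos: [0.532, 0.0962, 0.1417]
orientation: [[0.232, 0.973, 0.002], [0.973, -0.232, -0.0], [0.0, 0.002, -1.0]]
force: [-0.5, 0.7, -1.6]
width: 0.007
```

Tracking the arc nicely; I'll continue to the stop.

apply_moves --offset '[[0,13,-1.4],[0,26.1,-1.1],[0,39,0.9],[0,51.6,4.5],[0,63.5,9.8],[0,74.7,16.6],[0,84.9,24.8],[0,93.4,33.4]]' --rot '[[0,0,0],[0,0,0],[0,0,0],[0,0,0],[0,0,0],[0,0,0],[0,0,0],[0,0,0]]' --fingers '[1,1,1,1,1,1,1,1]'

```text
t: 5.15
tcp_pos: [0.6212, 0.0749, 0.1065]
orientation: [[0.232, 0.973, -0.002], [0.973, -0.232, 0.0], [-0.0, -0.002, -1.0]]
force: [-10.7, 4.3, 22.1]
width: 0.0071
```

apply_moves --offset '[[0,0,0],[0,0,0],[0,0,0]]' --rot '[[0,0,0],[0,0,0],[0,0,0]]' --fingers '[1,1,1]'

```text
t: 5.52
tcp_pos: [0.6207, 0.075, 0.1069]
orientation: [[0.232, 0.973, -0.001], [0.973, -0.232, 0.0], [-0.0, -0.001, -1.0]]
force: [-0.5, 1.6, -5.2]
width: 0.0071
```

apply_moves --offset '[[0,0,0],[0,0,0],[0,0,0],[0,0,-30],[0,0,-80],[0,0,-130]]' --rot '[[0,0,0],[0,0,0],[0,0,0],[0,0,0],[0,0,0],[0,0,0]]' --fingers '[-0.3,-0.3,-0.3,-0.5,-1,-1]'

```text
t: 6.28
tcp_pos: [0.621, 0.0747, 0.2389]
orientation: [[0.232, 0.973, -0.0], [0.973, -0.232, -0.0], [-0.0, -0.0, -1.0]]
force: [0.4, -0.6, -0.2]
width: 0.0651
```

```bash
python3 -c "
from h import *
delta([.425,-.3205,.16],45)
c=cam('side');P=cloud(c).reshape(-1,3)
H=P[(P[:,2]>.11)&(P[:,2]<.13)&(np.hypot(P[:,0]-.62,P[:,1]-.075)<.05)]
print(len(H),H.mean(0) if len(H) else '')
"
```

```text
off [-429.9, -99.0, 79.0] rot [-0.001, 0.0, -1.019]
63 [0.61767313 0.07066065 0.12249136]
```

apply_moves --offset '[[-430,-99,79],[-430,-99,79],[-430,-99,79],[-430,-99,79],[-430,-99,79],[-430,-99,79],[-430,-99,79],[-430,-99,79]]' --rot '[[0,0,-1.019],[0,0,-1.019],[0,0,-1.019],[0,0,-1.019],[0,0,-1.019],[0,0,-1.019],[0,0,-1.019],[0,0,-1.019]]' --fingers '[-1,-1,-1,-1,-1,-1,-1,-1]'

```text
t: 7.32
tcp_pos: [0.4234, -0.323, 0.1583]
orientation: [[-0.705, 0.709, -0.0], [0.709, 0.705, -0.001], [-0.0, -0.001, -1.0]]
force: [-0.7, 0.3, 0.9]
width: 0.0883
```

```bash
cat >> h.py <<'E'
def tin(p,c,ztop=.031):
    P=cloud(c).reshape(-1,3);P=P[c[1].ravel()>0]
    Q=P[(abs(P[:,2]-ztop)<.007)&(np.hypot(P[:,0]-p[0],P[:,1]-p[1])<.045)]
    return (cv2.minEnclosingCircle(Q[:,:2].astype(np.float32)),np.median(Q[:,:2],0),len(Q)) if len(Q) else None
E
python3 -c "
from h import *
delta([.425,-.3205,.16],45)
c=cam('wrist');cv2.imwrite('pics/w2.png',c[0][:,:,::-1])
print(tin((.425,-.32),c),tin((.58,-.3125),c))
"
```

```text
off [0.6, 2.9, -1.7] rot [-0.001, 0.0, -0.003]
(((0.4252505898475647, -0.3213635981082916), 0.028821861371397972), array([ 0.42406186, -0.32026356]), 2803) (((0.5809311866760254, -0.3135729134082794), 0.028856199234724045), array([ 0.57531116, -0.3381089 ]), 62)
```

View pics/w2.png

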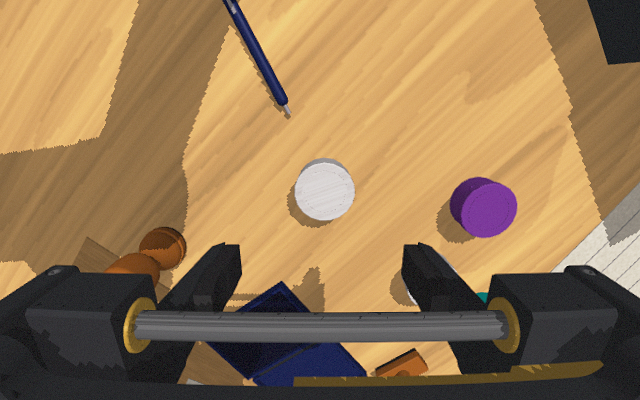

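apply_moves --offset '[[0,2.5,50],[0,2.5,95],[0,2.5,125],[0,2.5,140],[0,2.5,148],[0,2.5,148],[0,2.5,148],[0,2.5,148]]' --rot '[[0,0,0],[0,0,0],[0,0,0],[0,0,0],[0,0,0],[0,0,0],[0,0,0],[0,0,0]]' --fingers '[-1,-1,-1,-1,-1,-0.5,-0.4,0]' --force 25

```text
t: 8.38
tcp_pos: [0.4276, -0.3195, 0.0118]
orientation: [[-0.707, 0.707, 0.001], [0.707, 0.707, -0.002], [-0.002, -0.0, -1.0]]
force: [-3.2, -2.8, 0.7]
width: 0.0604
```

apply_moves --offset '[[0,0,0],[0,0,0],[0,0,0]]' --rot '[[0,0,0],[0,0,0],[0,0,0]]' --fingers '[0.5,0.5,0.5]'

```text
t: 8.75
tcp_pos: [0.4273, -0.3197, 0.0117]
orientation: [[-0.707, 0.707, 0.001], [0.707, 0.707, -0.002], [-0.002, -0.001, -1.0]]
force: [-4.2, -2.2, 5.5]
width: 0.0555
```

apply_moves --offset '[[0,0,-5],[0,0,-15],[0,0,-25],[0,0,-30],[0,0,-30],[0,0,-30]]' --rot '[[0,0,0],[0,0,0],[0,0,0],[0,0,0],[0,0,0],[0,0,0]]' --fingers '[0.5,0.5,0.5,0.5,0.5,0.5]'

```text
t: 9.5
tcp_pos: [0.4269, -0.3185, 0.0405]
orientation: [[-0.707, 0.707, -0.0], [0.707, 0.707, 0.0], [0.0, 0.0, -1.0]]
force: [-0.2, -0.5, -4.1]
width: 0.0557
```

apply_moves --offset '[[0,0,0],[0,0,0]]' --rot '[[0,0,0],[0,0,0]]' --fingers '[0.5,0.5]'

```text
t: 9.75
tcp_pos: [0.4268, -0.3185, 0.0403]
orientation: [[-0.707, 0.707, -0.0], [0.707, 0.707, 0.0], [0.001, -0.0, -1.0]]
force: [0.3, -0.5, -4.5]
width: 0.0554
```

Tin A reads about 4.5 N when held, so it's the full one. I'll lift it higher and measure the open compartment.

apply_moves --offset '[[0,0,-40],[0,0,-90],[0,0,-140]]' --rot '[[0,0,0],[0,0,0],[0,0,0]]' --fingers '[0.5,0.5,0.5]'

```text
t: 10.12
tcp_pos: [0.4266, -0.3183, 0.1814]
orientation: [[-0.707, 0.707, -0.001], [0.707, 0.707, 0.001], [0.001, -0.0, -1.0]]
force: [0.3, -0.4, -4.6]
width: 0.0555
```

Run:
```python
from h import *
import pickle
B=np.array([.4745,.111]);a=np.radians(-13.35);bx=np.array([np.cos(a),np.sin(a)]);by=np.array([-bx[1],bx[0]])
for n in("scene","side"):
    c=cam(n);pickle.dump(c,open(f"c2{n}.pkl","wb"))
    P=cloud(c).reshape(-1,3);d=P[:,:2]-B;L=np.c_[d@bx,d@by,P[:,2]]
    F=L[(abs(L[:,0])<.095)&(abs(L[:,1])<.13)]
    for nm,lo,hi in(("floor",-.003,.008),("pad",.012,.023),("rim",.062,.072)):
        Q=F[(F[:,2]>lo)&(F[:,2]<hi)]; print(n,nm,len(Q),np.percentile(Q,[2,98],axis=0).round(4).tolist() if len(Q) else '')
    im=c[0].copy()
    W=lambda x,y,z:np.r_[B+x*bx+y*by,z]
    for p in[W(-.015,-.029,.003),W(-.095,-.13,.068),W(-.095,.13,.068)]:
        u=project([p],c)[0];cv2.circle(im,tuple(u.round().astype(int)),2,(255,0,255),-1)
    u=project([W(0,0,.05)],c)[0].astype(int)
    z=im[u[1]-70:u[1]+70,u[0]-90:u[0]+90]
    z=cv2.resize(z,(390,303),interpolation=cv2.INTER_CUBIC)
    out=z if n=="scene" else np.hstack([out,z])
cv2.imwrite("pics/open.png",out[:,:,::-1])
print(W(-.015,-.029,.19)); delta(W(-.015,-.029,.19),76.65)
```

```text
scene floor 2254 [[-0.0923, -0.1239, -0.002], [0.0486, 0.1069, 0.007]]
scene pad 975 [[-0.0935, -0.1264, 0.0124], [0.0508, 0.1132, 0.0218]]
scene rim 362 [[-0.0947, -0.1293, 0.0624], [0.0941, 0.1296, 0.0717]]
side floor 1877 [[-0.0883, -0.0764, 0.0001], [0.0882, 0.1147, 0.0077]]
side pad 729 [[-0.0765, -0.1296, 0.0129], [0.0906, 0.1283, 0.022]]
side rim 125 [[-0.0949, -0.1299, 0.064], [0.0924, 0.1293, 0.0716]]
[0.45320927 0.08624713 0.19      ]
off [272.6, 304.3, -5.5] rot [-0.002, 0.013, -0.553]
```

View pics/open.png

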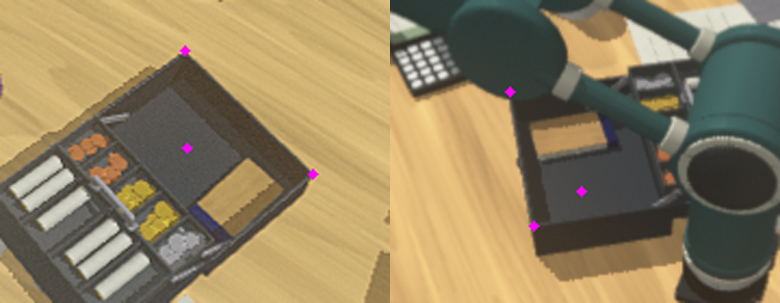

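apply_moves --offset '[[20,22,-5],[60,68,-5],[105,117,-5],[150,168,-5],[195,218,-5],[235,262,-5],[260,290,-5],[272.5,304.5,-5]]' --rot '[[0,0,-0.07],[0,0,-0.14],[0,0,-0.21],[0,0,-0.28],[0,0,-0.35],[0,0,-0.42],[0,0,-0.49],[0,0,-0.553]]' --fingers '[0.5,0.5,0.5,0.5,0.5,0.5,0.5,0.5]'

```text
t: 11.22
tcp_pos: [0.4486, 0.0919, 0.1839]
orientation: [[-0.974, 0.226, -0.002], [0.226, 0.974, 0.0], [0.002, -0.0, -1.0]]
force: [-0.7, -0.4, -3.7]
width: 0.0553
```

apply_moves --offset '[[0,0,0],[0,0,0]]' --rot '[[0,0,0],[0,0,0]]' --fingers '[0.5,0.5]'

```text
t: 11.48
tcp_pos: [0.4491, 0.0887, 0.1845]
orientation: [[-0.973, 0.231, -0.002], [0.231, 0.973, -0.001], [0.002, -0.001, -1.0]]
force: [0.4, -0.3, -4.9]
width: 0.0558
```

```bash
python3 -c "
from h import *
delta([.4532,.0862,.0147],76.65);print(r.sense()['tcp_pos'])"
```

```text
off [-4.9, -1.3, 169.8] rot [-0.001, -0.002, -0.0]
[0.44907956 0.08873673 0.18446075]
```

apply_moves --offset '[[-5,-1.5,20],[-5,-1.5,55],[-5,-1.5,90],[-5,-1.5,120],[-5,-1.5,140],[-5,-1.5,152],[-5,-1.5,160],[-5,-1.5,164]]' --rot '[[0,0,0],[0,0,0],[0,0,0],[0,0,0],[0,0,0],[0,0,0],[0,0,0],[0,0,0]]' --fingers '[0.5,0.5,0.5,0.5,0.5,0.5,0.5,0.5]'

```text
t: 12.48
tcp_pos: [0.4548, 0.0864, 0.0217]
orientation: [[-0.973, 0.231, 0.001], [0.231, 0.973, 0.0], [-0.001, 0.0, -1.0]]
force: [0.9, 0.9, -3.6]
width: 0.0556
```

apply_moves --offset '[[0,0,1.5],[0,0,3],[0,0,4.5],[0,0,4.5]]' --rot '[[0,0,0],[0,0,0],[0,0,0],[0,0,0]]' --fingers '[0.5,0.5,0.5,0.5]'

```text
t: 12.98
tcp_pos: [0.4543, 0.0868, 0.0172]
orientation: [[-0.973, 0.231, 0.0], [0.231, 0.973, -0.0], [-0.0, 0.0, -1.0]]
force: [-0.1, -0.4, -5.1]
width: 0.0557
```

apply_moves --offset '[[0,0,0.8],[0,0,1.6],[0,0,2.4],[0,0,2.8],[0,0,2.8]]' --rot '[[0,0,0],[0,0,0],[0,0,0],[0,0,0],[0,0,0]]' --fingers '[0.5,0.5,0.5,0.5,0.5]'

```text
t: 13.6
tcp_pos: [0.4545, 0.0868, 0.0147]
orientation: [[-0.973, 0.231, 0.0], [0.231, 0.973, 0.0], [-0.0, 0.0, -1.0]]
force: [-2.5, 0.4, 2.4]
width: 0.0556
```

It's touching the floor, since the weight is off the gripper. I'll release gently and rise.

apply_moves --offset '[[0,0,0],[0,0,0],[0,0,0],[0,0,0],[0,0,0]]' --rot '[[0,0,0],[0,0,0],[0,0,0],[0,0,0],[0,0,0]]' --fingers '[-0.35,-0.45,-0.55,-0.55,-0.55]'

```text
t: 14.22
tcp_pos: [0.4544, 0.0867, 0.0143]
orientation: [[-0.973, 0.231, 0.0], [0.231, 0.973, 0.0], [-0.0, 0.0, -1.0]]
force: [0.6, -0.3, -0.5]
width: 0.0682
```

apply_moves --offset '[[0,0,-10],[0,0,-30],[0,0,-70],[0,0,-120],[0,0,-180],[0,0,-225]]' --rot '[[0,0,0],[0,0,0],[0,0,0],[0,0,0],[0,0,0],[0,0,0]]' --fingers '[-0.55,-0.55,-0.55,-0.55,-0.55,-0.55]'

```text
t: 14.98
tcp_pos: [0.4548, 0.0868, 0.2429]
orientation: [[-0.973, 0.231, 0.003], [0.231, 0.973, 0.0], [-0.003, 0.001, -1.0]]
force: [0.7, 0.1, -0.5]
width: 0.0683
```

Run:
```python
from h import *
B=np.array([.4745,.111]);a=np.radians(-13.35);bx=np.array([np.cos(a),np.sin(a)]);by=np.array([-bx[1],bx[0]])
c=cam("wrist");cv2.imwrite("pics/w3.png",c[0][:,:,::-1])
t=tin((.453,.087),c,.034);print(t);d=np.array(t[0][0])-B;print("tin in box",d@bx,d@by)
P=cloud(c).reshape(-1,3)
H=P[(P[:,2]>.108)&(P[:,2]<.13)&(np.hypot(P[:,0]-.621,P[:,1]-.076)<.05)]
if len(H)>20: print("handle",len(H),cv2.minAreaRect(H[:,:2].astype(np.float32)),np.percentile(H[:,2],[50,95]))
delta([.621,.076,.239],-13.35);print(r.sense()["joints"])
```

```text
(((0.4537977874279022, 0.08671462535858154), 0.028883321210741997), array([0.4526604 , 0.08706365]), 1765)
tin in box -0.014535325633698332 -0.02840924736026502
off [-161.0, 26.6, 12.4] rot [0.013, 0.006, 1.571]
[ 1.34784543e-01 -1.55791331e-01  2.02545556e+00 -9.32502448e-06
  1.25901467e+00 -1.20328813e+00]
```

View pics/w3.png

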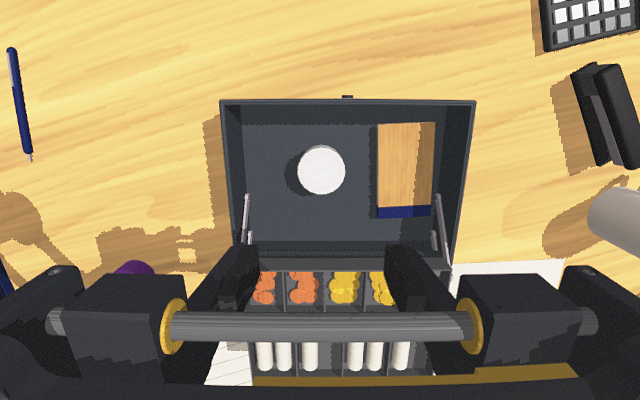

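The tin stands flat at pixel (321,170), about 27 mm clear of the voucher pad (378–435,122–217). Next I'll go back to the handle.

apply_moves --offset '[[-161,26.5,6],[-161,26.5,6],[-161,26.5,6],[-161,26.5,6],[-161,26.5,6],[-161,26.5,6],[-161,26.5,6],[-161,26.5,6]]' --rot '[[0,0,1.571],[0,0,1.571],[0,0,1.571],[0,0,1.571],[0,0,1.571],[0,0,1.571],[0,0,1.571],[0,0,1.571]]' --fingers '[-0.5,-0.5,-0.5,-0.5,-0.5,-0.5,-0.5,-0.5]' --force 15

```text
t: 16.02
tcp_pos: [0.617, 0.0753, 0.2336]
orientation: [[0.167, 0.986, 0.0], [0.986, -0.167, -0.0], [-0.0, 0.0, -1.0]]
force: [-0.2, 0.7, -0.0]
width: 0.0659
```

apply_moves --offset '[[0,0,0],[0,0,0],[0,0,0]]' --rot '[[0,0,0.084],[0,0,0.084],[0,0,0.084]]' --fingers '[-0.5,-0.5,-0.5]'

```text
t: 16.4
tcp_pos: [0.617, 0.0754, 0.2335]
orientation: [[0.242, 0.97, 0.0], [0.97, -0.242, 0.0], [0.0, 0.0, -1.0]]
force: [-0.1, 0.2, 0.2]
width: 0.0664
```

Run:
```python
from h import *
c=cam("wrist");P=cloud(c).reshape(-1,3)
H=P[(P[:,2]>.112)&(P[:,2]<.13)&(np.hypot(P[:,0]-.621,P[:,1]-.076)<.05)]
if len(H)>20: print("handle",len(H),cv2.minAreaRect(H[:,:2].astype(np.float32)),np.percentile(H[:,2],[50,95]))
delta([.621,.076,.107],-13.35);print(r.sense()["tcp_pos"])
```

```text
handle 785 ((0.6209969520568848, 0.07627330720424652), (0.07882367074489594, 0.007864730432629585), 76.45594787597656) [0.12340415 0.12477205]
off [1.6, 3.7, 126.4] rot [0.0, -0.0, -0.012]
[0.61704452 0.07536336 0.23343473]
```

apply_moves --offset '[[1.5,3.7,40],[1.5,3.7,80],[1.5,3.7,110],[1.5,3.7,126],[1.5,3.7,126],[1.5,3.7,126],[1.5,3.7,126],[1.5,3.7,126]]' --rot '[[0,0,-0.012],[0,0,-0.012],[0,0,-0.012],[0,0,-0.012],[0,0,-0.012],[0,0,-0.012],[0,0,-0.012],[0,0,-0.012]]' --fingers '[-0.5,-0.5,-0.5,-0.5,-0.5,1,1,1]'

```text
t: 17.45
tcp_pos: [0.6218, 0.076, 0.1086]
orientation: [[0.232, 0.973, 0.002], [0.973, -0.232, 0.0], [0.001, 0.002, -1.0]]
force: [-0.3, 0.2, -0.9]
width: 0.0382
```

apply_moves --offset '[[0,0,0],[0,0,0],[0,0,0],[0,0,0]]' --rot '[[0,0,0],[0,0,0],[0,0,0],[0,0,0]]' --fingers '[1,1,1,1]'

```text
t: 17.95
tcp_pos: [0.6211, 0.0759, 0.1073]
orientation: [[0.232, 0.973, 0.0], [0.973, -0.232, -0.0], [-0.0, 0.0, -1.0]]
force: [1.5, 0.3, -0.2]
width: 0.007
```

apply_moves --offset '[[0,-9.1,-9.4],[0,-19.3,-17.6],[0,-30.5,-24.4],[0,-42.4,-29.7],[0,-55,-33.3],[0,-67.9,-35.3],[0,-81,-35.6],[0,-94,-34.2]]' --rot '[[0,0,0],[0,0,0],[0,0,0],[0,0,0],[0,0,0],[0,0,0],[0,0,0],[0,0,0]]' --fingers '[1,1,1,1,1,1,1,1]' --force 20

```text
t: 18.95
tcp_pos: [0.5285, 0.0979, 0.1413]
orientation: [[0.232, 0.973, -0.0], [0.973, -0.232, -0.0], [-0.0, -0.0, -1.0]]
force: [0.0, -0.3, -4.7]
width: 0.0071
```

apply_moves --offset '[[0,-12.7,3.1],[0,-24.9,7.9],[0,-36.4,14.2],[0,-46.9,21.9],[0,-52,26.2],[0,-56.4,30.9],[0,-60.7,35.8],[0,-64.5,41.1]]' --rot '[[0,0,0],[0,0,0],[0,0,0],[0,0,0],[0,0,0],[0,0,0],[0,0,0],[0,0,0]]' --fingers '[1,1,1,1,1,1,1,1]'

```text
t: 19.95
tcp_pos: [0.4667, 0.1126, 0.1001]
orientation: [[0.232, 0.973, -0.0], [0.973, -0.232, -0.0], [-0.0, -0.0, -1.0]]
force: [0.7, -1.9, -3.0]
width: 0.007
```

apply_moves --offset '[[0,-3.5,5.5],[0,-6.8,11.2],[0,-8.2,14.2],[0,-9.6,17.2],[0,-10.9,20.2],[0,-11.6,22],[0,-12.1,23.4],[0,-12.1,23.4]]' --rot '[[0,0,0],[0,0,0],[0,0,0],[0,0,0],[0,0,0],[0,0,0],[0,0,0],[0,0,0]]' --fingers '[1,1,1,1,1,1,1,1]'

```text
t: 20.95
tcp_pos: [0.4551, 0.1154, 0.0772]
orientation: [[0.232, 0.973, -0.0], [0.973, -0.232, -0.0], [-0.0, 0.0, -1.0]]
force: [-2.2, -2.6, -2.1]
width: 0.0069
```

apply_moves --offset '[[0,0,0.8],[0,0,0.8]]' --rot '[[0,0,0],[0,0,0]]' --fingers '[1,1]'

```text
t: 21.2
tcp_pos: [0.4552, 0.1154, 0.077]
orientation: [[0.232, 0.973, -0.0], [0.973, -0.232, -0.0], [-0.0, -0.0, -1.0]]
force: [-4.2, -4.0, 5.4]
width: 0.007
```

apply_moves --offset '[[0,0,0],[0,0,0],[0,0,0],[0,0,-20],[0,0,-70],[0,0,-120],[0,0,-160],[0,0,-160]]' --rot '[[0,0,0],[0,0,0],[0,0,0],[0,0,0],[0,0,0],[0,0,0],[0,0,0],[0,0,0]]' --fingers '[-0.2,-0.3,-0.3,-0.3,-0.3,-0.3,-0.3,-0.3]'

```text
t: 22.2
tcp_pos: [0.4579, 0.1162, 0.2405]
orientation: [[0.232, 0.973, 0.008], [0.973, -0.232, 0.002], [0.004, 0.008, -1.0]]
force: [1.1, -0.0, -1.0]
width: 0.0575
```

Run:
```python
from h import *
c=cam("wrist");P=cloud(c).reshape(-1,3)
H=P[(P[:,2]>.084)&(P[:,2]<.1)&(np.hypot(P[:,0]-.455,P[:,1]-.116)<.05)]
print("handle",len(H),cv2.minAreaRect(H[:,:2].astype(np.float32)),np.percentile(H[:,2],[5,50,95]))
c=cam("scene");cv2.imwrite("pics/s3.png",c[0][:,:,::-1]);print(tin((.58,-.3125),c),r.sense()["force"])
```

```text
handle 578 ((0.45463070273399353, 0.11540091782808304), (0.07930050045251846, 0.00716522429138422), 76.51068878173828) [0.09084908 0.0934181  0.0948281 ]
(((0.5812832117080688, -0.31223663687705994), 0.0308072492480278), array([ 0.5827751 , -0.30946128]), 213) [ 0.91736248 -0.82708394  0.75531816]
```

View pics/s3.png

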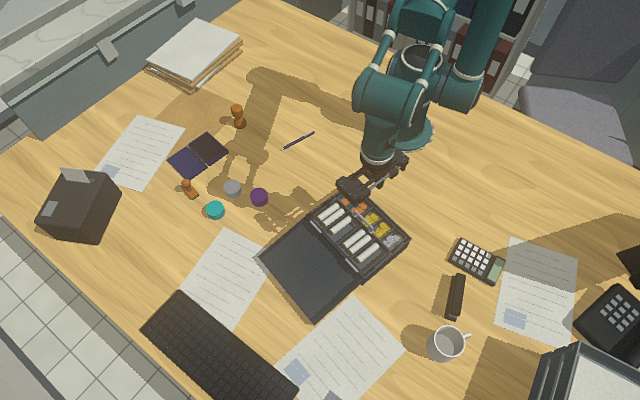

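The tray is home around (355,225), with the handle at the same height as before. The empty tin hasn't moved from (232,188), and nothing else has shifted.

```bash
python3 -c "
from h import *
print(r.finish_job())"
```

```text
the job is handed in; nothing more can be done
None
```

The full tin is in the cash box compartment beside the voucher pad, the tray is closed over it, and the job is handed in at about 22 s of the 72 s.

- **Tray:** I raised it by its handle to the open stop and later lowered it slowly the same way. In the last check the handle was back within about 1 mm of where it started, at the same height.
- **Full tin:** Tin A, the one nearer the robot, pulled about 4.5 N when lifted (roughly 0.46 kg), so it was clearly the full one. Before I closed the tray it stood within about 4 mm of the bay point, clear of the voucher pad. I could not see it after closing.
- **Empty tin:** I never touched tin B, so "empty" is inferred from tin A's weight. Its position was unchanged within measuring error.
- **Everything else:** The final picture shows the other things on the desk where they were. The readings after each move showed at most about 25 N at the wrist, and no check failed or disagreed.

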